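# Push the dough-guide strip past the retaining post into its bay

## Task

Put the long beech dough-guide strip away by pushing it along the bench with the fingertips, never lifting it: work it into the low steel bay, past the upright post in the bay's open front, until the strip lies along the bay's back wall, touching it or nearly so along its whole length. The strip is longer than the gap beside the post, so slant it, let one end go in behind the post, and then push the other end in. Leave the other things on the bench where they stand.

Things in the scene. Friction and masses are not known exactly. Their poses are not given: they have to be found in the camera images.
- strip: Loose beech strip of rectangular section, 300 mm long (its own y axis), 36 mm wide (x), 20 mm thick (z), 105 to 210 g; origin at the centre of its underside. It lies flat on the bench in front of the bay's open side. Both ends are alike.
- end_a (a point): Centre of the strip's end face at its own +y end, 10 mm above its underside.
- end_b (a point): Centre of the strip's end face at its own -y end, 10 mm above its underside.
- bay: Fixed steel bay, no floor (the strip slides on the bench); walls 6 mm thick, 40 mm high, open towards the robot (its -x). Origin on the bench midway between the end walls. In its frame: back wall's inner face at x = +50 mm (a flange on its top reaches outward to x = 76), end walls' inner faces at y = +165 and -165 mm, end walls reach forward to x = -57 mm.
- post: Fixed upright round steel post, 25 mm across, 50 mm tall, in the bay's open front, its axis about 40 mm from the inner face of the left or the right end wall and at x = -44.5 mm in the bay's frame (82 mm clear to the back wall). The gap between it and the far end wall is about 278 mm. Origin at the centre of its foot.
- cutter: Bystander, loose, to be left alone: plain steel ring pastry cutter, 50 mm across, 40 mm tall, left of the strip.
- jar: Bystander, loose, to be left alone: glass jar with a metal lid, 64 mm across, 110 mm tall, behind the bay.
- cup: Bystander, loose, to be left alone: steel mug, 76 mm across, 85 mm tall, to the robot's right of the bay.
- loaf: Bystander, loose, to be left alone: small loaf of bread, about 110 by 200 by 100 mm, to the robot's left.
- scraper: Bystander, loose, to be left alone: dough scraper lying flat: steel blade 110 by 75 mm with a 120 mm round wooden handle, to the robot's right.
- brush: Bystander, loose, to be left alone: pastry brush lying on the bench, to the robot's right.
- shaker: Bystander, loose, to be left alone: closed aluminium flour shaker, 60 mm across, 90 mm tall, to the robot's left of the bay.

How it is judged:
By the outcome, as a careful person would: the job done as asked, in the order asked, and still so for the second after the job is handed in, with the robot touching nothing.
It also fails if it takes over 67 s, if anything falls off the work surface, if the arm or the gripper's body presses on something with over 40 N, if the wrist force passes 120 N, or if a joint passes its speed limit or range.

## Robot

A 7-joint arm with a two-finger parallel gripper is mounted at the origin on the work surface. World frame = base frame: x ahead of the robot, y to its left, z up, the work surface at z = 0. Lengths are in m, angles in rad, forces in N, time in s.
With the tool pointing down it reaches from about 0.35 to 0.9 m from the base axis. Payload 19.9 kg.
Tool frame: the origin (TCP) lies between the finger pads; the fingertips stand 19 mm ahead of it and the grasp point (between the pads) is the TCP; z points along the fingers, y is the line along which they close (so a half turn about z gives the same grasp; the last joint's range is limited). The gripper opens to 94 mm and grips with 3 to 60 N. Pads are 16 mm wide; open, the fingers measure 119 mm over their backs; the gripper's body (75 mm by 177 mm) begins 78 mm behind the grasp point.
Start: joints at [-1.298, 0.417, -0.01, 1.614, 0.005, 1.111, -0.053], TCP at [0.193, 0.594, 0.224] pointing down, gripper open.
Joint ranges: [-2.81, 2.81], [-0.39, 2.02], [-1.27, 1.25], [0.06, 2.57], [-1.19, 4.33], [0.19, 2], [-2.82, 2.82]. Speed limits (rad/s): [1.89, 1.89, 2.39, 2.39, 3.01, 3.01, 3.01].

## Interface

Orientations are given as a 3x3 rotation matrix whose columns are the frame's x, y, z axes.
In Python, from rig import robot gives the robot as it stands. Calls block until the motion is done:
- robot.move_ptp(position, orientation): joint-space move of the TCP to a pose.
- robot.move_linear(position, velocity=0.15, frame=None, threshold=None): straight line of the TCP; frame=None keeps the orientation; velocity is the mean speed in m/s. With threshold (N) it stops when the force on the tool has changed by that much, and returns True; else False.
- robot.goto_joints(angles): joint-space move.
- robot.gripper_to(opening): finger opening in m; the grip force is fixed at half the most; returns when the fingers have stopped.
- robot.pause(seconds).
- robot.ik(position, orientation): joint angles nearest the present ones, or None.
- robot.get_state(): the state.
- robot.grab_frame(name): name is "scene" or "top" or "wrist"; returns the picture (480x640x3 uint8, red, green, blue); there is no depth.
- robot.camera_info(name): a dict with "fx", "fy", "cx", "cy" (pixels), "rvec" (rotation vector, rad) and "tvec" (3), from world to camera coordinates, as OpenCV has them. Camera axes: x right, y down, z forward; pixel columns grow to the right and rows downward; lengths in m; the calibration is good to about 2 mm. A picture is of the moment at which its call begins: read the wrist's pose just before it. camera_info takes no time and is no camera call; for the wrist camera it gives the pose at the moment of the call.
A pose or a line that the arm cannot do raises robot.PlanningError and nothing moves.
- robot.sign_off(): hands the job in; it is judged then, once.
The state is a dict: "time": time; "qpos": joint angles; "joint_vel": joint speeds; "effort": joint torques, N m; "ee_pos": TCP position; "tool_rot": TCP orientation; "force": force on the tool from outside, world axes, zero at the start; "moment": the same for the moment, N m; "opening": finger opening in m; "grasp_force": force on a finger pad.
Only numpy, scipy, OpenCV 4.12 (cv2) and the standard library are available. Lean on these libraries where they do the work, as an engineer would, in place of code of your own. Each camera call takes 0.05 s, during which the arm holds its last target. There are 200 camera calls.

## Working session

There is one attempt and no reset: what is moved stays moved. The work goes in short steps, each a Python script; the robot and the scene stay as the last script left them, time stands still between calls to the robot, and variables do not carry over. Pictures are saved under pics/ and viewed, at most 10 in all, crops included, and the job is handed in when it is done.

```bash
ls; mkdir -p pics; python3 - <<'E'
from rig import robot
import cv2
for n in ("top","scene"):
    im=robot.grab_frame(n); cv2.imwrite(f"pics/{n}0.png",im[:,:,::-1]); c=robot.camera_info(n); print(n,c)
s=robot.get_state();print(s["time"],s["tool_rot"])
E
```

```text
pics
top {'fx': 539.5553885714778, 'fy': 539.5553885714778, 'cx': 323.2728596015157, 'cy': 243.83686284234042, 'rvec': array([ 2.14221245, -2.0878924 ,  0.21344104]), 'tvec': array([-0.00805308,  0.60143684,  1.43919814])}
scene {'fx': 620.6300798185017, 'fy': 620.6300798185017, 'cx': 312.8597696087383, 'cy': 238.70784751014062, 'rvec': array([ 1.9735642 ,  1.51966611, -0.56846466]), 'tvec': array([-0.14196957, -0.39431326,  1.82616825])}
0.1 [[-9.51183749e-01  3.08625033e-01 -2.55066222e-04]
 [ 3.08625129e-01  9.51183191e-01 -1.03284438e-03]
 [-7.61469285e-05 -1.06114464e-03 -9.99999434e-01]]
```

View pics/top0.png

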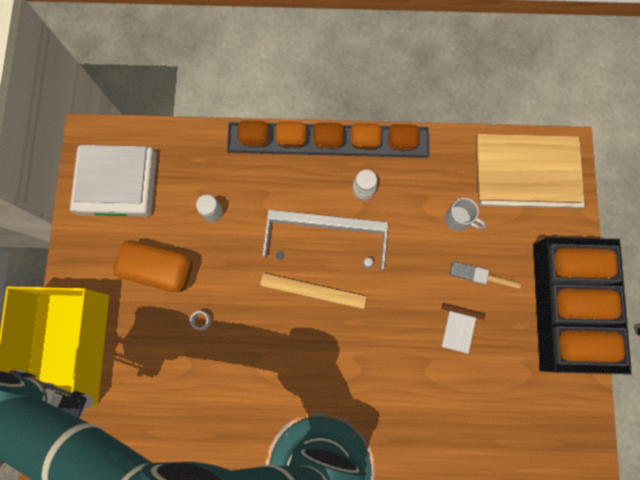

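View pics/scene0.png

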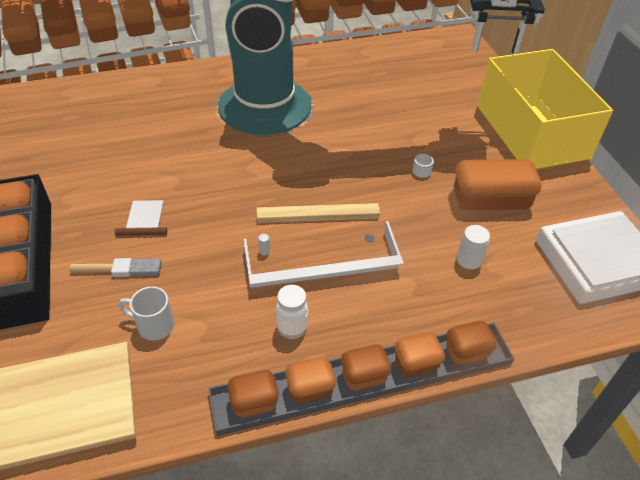

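The top view shows the strip from (262,280) to (366,302), and the bay from (268,213) to (387,228) with end walls down to (265,255) and (384,268). The post is at (368,262), on the robot's right, and there is a flat dark spot at (280,255). The scene view agrees. Next I'll take rough positions and a closer wrist view.

```bash
cat > h.py <<'E'
from rig import robot
import cv2, numpy as np
def ray(c,uv,z):
    R=cv2.Rodrigues(np.array(c["rvec"]))[0]; t=np.array(c["tvec"]).ravel()
    o=-R.T@t; uv=np.atleast_2d(np.array(uv,float))
    d=np.c_[(uv[:,0]-c["cx"])/c["fx"],(uv[:,1]-c["cy"])/c["fy"],np.ones(len(uv))]@R
    return (o+d*((z-o[2])/d[:,2])[:,None])[:,:2]
def px(c,p): 
    K=np.array([[c["fx"],0,c["cx"]],[0,c["fy"],c["cy"]],[0,0,1]])
    return cv2.projectPoints(np.atleast_2d(np.array(p,float)),np.array(c["rvec"]),np.array(c["tvec"]),K,None)[0][:,0]
def strip(name,roi=None,z=.02,save=None):
    """strip centre, long-axis dir (pointing +y), size - ray-cast contour"""
    c=robot.camera_info(name); im=robot.grab_frame(name)
    if save: cv2.imwrite(save,im[:,:,::-1])
    hsv=cv2.cvtColor(im,cv2.COLOR_RGB2HSV)
    m=cv2.inRange(hsv,(14,60,150),(28,170,255)); m=cv2.morphologyEx(m,cv2.MORPH_OPEN,np.ones((3,3)))
    out=[]
    for k in cv2.findContours(m,cv2.RETR_EXTERNAL,cv2.CHAIN_APPROX_NONE)[0]:
        if cv2.contourArea(k)<300: continue
        w=ray(c,k[:,0],z); (x,y),(a,b),ang=cv2.minAreaRect((w*1000).astype(np.float32))
        th=np.radians(ang)+(0 if a>b else np.pi/2); d=np.array([np.cos(th),np.sin(th)]); d*=np.sign(d[1])
        out.append((np.array([x,y])/1000,d,max(a,b),min(a,b)))
    return out
def down(th): # tool z down, tool y (closing line) along heading th
    y=np.array([np.cos(th),np.sin(th),0]); z=np.array([0,0,-1.]); return np.c_[np.cross(y,z),y,z]
E
python3 - <<'E'
from h import *
for s in strip("top"): print(s)
c=robot.camera_info("top")
print(ray(c,[(268,220),(387,233),(265,255),(384,268)],.04), ray(c,[(368,260)],.05), ray(c,[(280,255)],0), ray(c,[(200,320)],.04))
print(robot.camera_info("wrist"), robot.get_state()["ee_pos"])
for th in (np.pi/2,-np.pi/2):
  for p in ([.5,0,.45],[.45,0,.5],[.5,0,.4]): print(th,p,robot.ik(p,down(th)))
E
```

```text
(array([0.47459631, 0.03358113]), array([0.19809515, 0.9801828 ]), 303.6587219238281, 42.11011505126953)
(array([ 0.85408899, -0.59479773]), array([0.00274518, 0.99999623]), 309.6699523925781, 210.954345703125)
[[ 0.67080039  0.16638425]
 [ 0.64168025 -0.17214897]
 [ 0.56948645  0.17015148]
 [ 0.54119319 -0.1639483 ]] [[ 0.56096534 -0.11822172]] [[0.57780202 0.13142634]] [[0.38409523 0.33957178]]
{'fx': 341.7578955517191, 'fy': 341.7578955517191, 'cx': 318.13019700723424, 'cy': 239.08444785793475, 'rvec': array([-2.38644421, -1.73526995, -0.19903576]), 'tvec': array([-0.62374554, -0.02378145,  0.38989767])} [0.19285616 0.59422412 0.22400799]
1.5707963267948966 [0.5, 0, 0.45] [-0.68521     0.05535566  0.66297347  1.58251462 -0.03411078  1.51546386
  1.54970355]
1.5707963267948966 [0.45, 0, 0.5] [-0.36627481 -0.05137621  0.28273284  1.56756648  0.01434699  1.62336055
  1.48765467]
1.5707963267948966 [0.5, 0, 0.4] [-0.66485805  0.06873958  0.64548371  1.67779712 -0.04187922  1.40899397
  1.5570366 ]
-1.5707963267948966 [0.5, 0, 0.45] [-0.84293222  0.05985875  0.83397437  1.58600578 -0.04438804  1.51539368
 -1.57818676]
-1.5707963267948966 [0.45, 0, 0.5] [-0.85663775 -0.08652854  0.73047503  1.57860089  0.05778658  1.62742037
 -1.69554751]
-1.5707963267948966 [0.5, 0, 0.4] [-0.84551575  0.07657202  0.84385304  1.68184918 -0.05794764  1.40906618
 -1.56457525]
```

```bash
python3 - <<'E'
from h import *
robot.gripper_to(0.0) 
print(robot.get_state()["time"])
robot.move_ptp([.47,0.02,.45],down(np.radians(90)))
s=robot.get_state(); print(s["time"],s["qpos"],s["ee_pos"])
for k in strip("wrist",save="pics/w1.png"): print(k)
np.save("w1.npy",robot.camera_info("wrist"),allow_pickle=True)
c=robot.camera_info("wrist")
B=np.array([.612,-.002]);
for p in [[.612,-.002,0],[.5646,-.122,.05],[.4746,.0336,.02]]: print(px(c,p))
E
```

```text
1.5667
3.975 [-0.71637451 -0.01882337  0.6013836   1.64213984  0.01092043  1.51546239
  1.45614678] [0.47003185 0.02075589 0.449741  ]
(array([ 0.84913214, -0.47369754]), array([9.99999748e-01, 7.09682372e-04]), 90.45631408691406, 67.97791290283203)
(array([ 0.51429449, -0.49767075]), array([0.20691896, 0.97835809]), 79.41213989257812, 27.193073272705078)
(array([0.47153021, 0.03352752]), array([0.25960239, 0.96571559]), 302.791015625, 63.14412307739258)
[[306.23426183 273.16117097]]
[[234.69129164 256.10502777]]
[[325.90579106 201.39427694]]
```

View pics/w1.png

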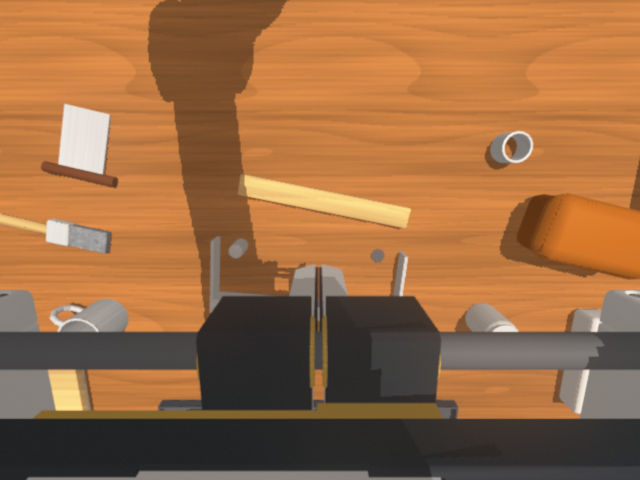

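The wrist view (the robot is towards the top) shows the strip from (243,186) to (409,217), the post at about (238,248), and the end walls' front tips at (215,238) and (403,254). I'll cross-check these against the top view with zoomed crops.

```bash
python3 - <<'E'
from h import *
c=np.load("w1.npy",allow_pickle=True).item()
print(ray(c,[(215,238),(403,254)],.04), ray(c,[(243,241)],.05),ray(c,[(234,254)],0),ray(c,[(377,256)],0))
im=cv2.imread("pics/top0.png")[195:315,250:400]; a=cv2.resize(im,None,fx=4,fy=4,interpolation=cv2.INTER_CUBIC)
b=cv2.imread("pics/w1.png")[170:290,200:420]; b=cv2.resize(b,(600,327),interpolation=cv2.INTER_CUBIC)
cv2.imwrite("pics/z1.png",a)
E
```

```text
[[ 0.53526848 -0.15652774]
 [ 0.56332206  0.16735984]] [[ 0.53811288 -0.10656175]] [[ 0.57481919 -0.13567378]] [[0.57835832 0.12963845]]
```

View pics/z1.png

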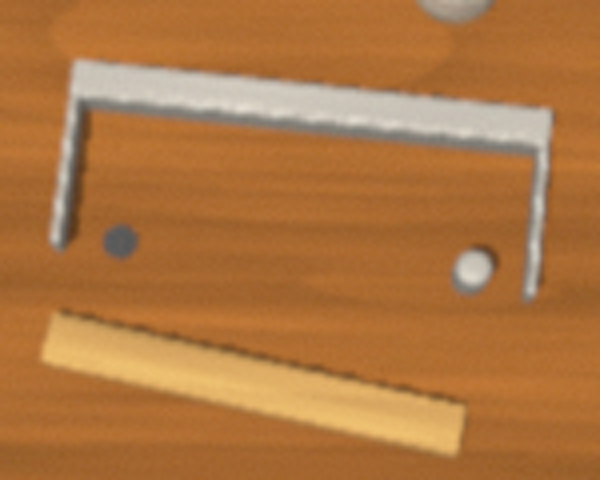

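The zoom shows the flange's outer corners at (75,60) and (552,110), the wall tips at (60,248) and (529,300), and the post top at (474,268). The strip's corners are (58,312), (466,403), (458,457) and (40,360).

```bash
cat >> h.py <<'E'
def fitbay(P,W): # similarity-free rigid fit bay->world
    P=np.array(P,float);W=np.array(W);pc,wc=P.mean(0),W.mean(0)
    H=(P-pc).T@(W-wc); a=np.arctan2(H[0,1]-H[1,0],H[0,0]+H[1,1])
    R=np.array([[np.cos(a),-np.sin(a)],[np.sin(a),np.cos(a)]]); t=wc-R@pc
    return a,R,t,(P@R.T+t-W)
E
python3 - <<'E'
from h import *
c=robot.camera_info("top")
f=lambda l:[(250+(u-1.5)/4,195+(v-1.5)/4) for u,v in l]
W=ray(c,f([(75,60),(552,110),(59,250),(529,302)]),.04)
a,R,t,res=fitbay([[.076,.171],[.076,-.171],[-.057,.168],[-.057,-.168]],W)
print(np.degrees(a),t,(res*1000).round(1))
p=ray(c,f([(474,268)]),.05)[0]; print("post bay",R.T@(p-t), "disc",R.T@(ray(c,f([(120,241)]),0)[0]-t))
s=ray(c,f([(58,312),(466,403),(458,457),(40,360)]),.02); print("strip bay mm",((s-t)@R*1000).round(1))
np.savez("bay.npz",a=a,R=R,t=t)
for q,z in [((365,172),.11),((462,205),.085),((200,320),.04),((206,200),.09)]: print(q,R.T@(ray(c,[q],z)[0]-t))
E
```

```text
-4.725562658053577 [0.60882519 0.00239093] [[-2.7 -0.2]
 [-2.9 -0.4]
 [ 2.5  2.9]
 [ 3.1 -2.3]]
post bay [-0.04229115 -0.12490974] disc [-0.04130148  0.1271607 ]
strip bay mm [[-100.1  162.4]
 [-133.1 -130.1]
 [-171.2 -128. ]
 [-135.3  170.6]]
(365, 172) [ 0.19607703 -0.08937618]
(462, 205) [ 0.13840879 -0.36719317]
(200, 320) [-0.25174406  0.31752072]
(206, 200) [0.07435295 0.34002171]
```

```bash
cat >> h.py <<'E'
b=np.load("bay.npz"); A,RB,TB=float(b["a"]),b["R"],b["t"]
def W(p,z): return np.r_[RB@np.array(p,float)/1000+TB,z]     # bay mm -> world
def H(deg): return down(np.radians(deg)+A)                    # tool y heading in bay frame, deg
def bayst(name="top",save=None):
    """strip centre (bay mm), phi deg (+: right end forward)"""
    for c,d,L,w in strip(name,save=save):
        p=RB.T@(c-TB)*1000; u=RB.T@d
        if abs(p[0])<260 and abs(p[1])<260: print("  strip",p.round(1),"phi",np.degrees(np.arctan2(-u[0],u[1])).round(1),"size",round(L),round(w)); 
def st():
    s=robot.get_state(); print("t",round(s["time"],1),"tcp",(RB.T@(s["ee_pos"][:2]-TB)*1000).round(1),s["ee_pos"][2].round(3),"F",np.round(s["force"],1))
def uv(phi): f=np.radians(phi); return np.array([-np.sin(f),np.cos(f)]),np.array([np.cos(f),np.sin(f)])
ZL,ZH=.025,.085
def push(start,end,deg,v=.08,thr=None,up=True,lift=ZH):
    """come down at start, push in a line to end, come back 8 mm and up (bay mm)"""
    start,end=np.array(start,float),np.array(end,float)
    robot.move_ptp(W(start,lift),H(deg)); robot.move_linear(W(start,ZL),.2)
    r=robot.move_linear(W(end,ZL),v,threshold=thr); st()
    if up:
        d=(start-end)/np.linalg.norm(start-end); p=RB.T@(robot.get_state()["ee_pos"][:2]-TB)*1000+8*d
        robot.move_linear(W(p,ZL),.15); robot.move_linear(W(p,lift),.25)
    return r
E
python3 - <<'E'
from h import *
for deg in (-6.6,173.4,83.4): print(deg,robot.ik(W([-154,-160],ZL),H(deg)))
for deg in (20,28,120,-62): print(deg,robot.ik(W([-150,190],ZL),H(deg)), robot.ik(W([-10,-60],ZL),H(deg)))
bayst()
E
```

```text
-6.6 [-0.25581327  0.53116907  0.6088423   2.1569248  -0.53532241  0.60396218
  0.54190765]
173.4 [ 0.71451531  0.51256198 -0.55082618  2.12604307  0.45830694  0.6189162
  2.78486348]
83.4 [-0.44563781  0.63218719  0.86134222  2.16190455 -0.77764815  0.69321307
  2.32996592]
20 [-0.78095831  0.54938826  0.38911252  2.02798364 -0.34455592  0.62667742
  0.10490513] [-0.40373817  0.71004197  0.60361872  1.83290485 -0.55757756  0.77440013
  0.7639284 ]
28 [-0.78726119  0.55080208  0.39706204  2.0281861  -0.35180163  0.62777468
  0.25091248] [-0.40180215  0.70913714  0.60082257  1.83284194 -0.55490835  0.77359073
  0.90143749]
120 [-0.84881737  0.56659039  0.47533023  2.03013559 -0.42366179  0.64039447
  1.91977647] [-0.37890571  0.69891688  0.56796947  1.83209295 -0.52360557  0.76450137
  2.48223156]
-62 [-0.88269501  0.57695462  0.51897028  2.0311852  -0.4641474   0.64896092
 -1.2212667 ] [-0.49612862  0.76184304  0.7411479   1.83582529 -0.68975162  0.82174023
 -0.56400074]
```

```bash
python3 - <<'E'
from h import *
u,n=uv(-6.6); r=np.array([-152,-129.])
push(r-28*u,r+32*u,-6.6)
robot.move_linear(W(r-10*u-60*n,.2),.3); st()
bayst("wrist",save="pics/w2.png"); bayst("top",save="pics/t2.png")
E
```

```text
t 6.9 tcp [-148.4  -97.5] 0.025 F [-0.1 -0.1 -0.2]
t 8.3 tcp [-212.8 -131.6] 0.199 F [-0.1  0.8 -1. ]
  strip [  37.3 -229.5] phi 5.6 size 99 16
  strip [  52.2 -229.8] phi 0.7 size 99 17
  strip [  29.2 -119.3] phi 10.1 size 84 16
  strip [-94.8   2.2] phi 3.7 size 114 12
  strip [-135.8  -40.2] phi -6.6 size 203 64
  strip [-132.2   66.2] phi -6.5 size 302 41
```

View pics/t2.png

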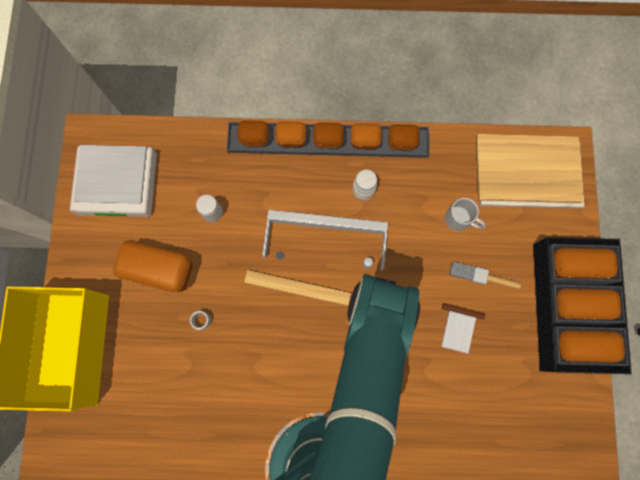

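The push worked: in the top view the strip runs from (246,276) to about (352,299), so its centre is at bay (-132, 66). Next I'll swing the right end forward along an arc to about 28°.

```bash
python3 - <<'E'
from h import *
u,n=uv(-6.5); cor=np.array([-132,66])+65*u
def tip(phi,gap=0): u,n=uv(phi); return cor-180*u-(18+12.5+gap)*n
robot.move_ptp(W(tip(-6.5,22),ZH),H(-6.5)); robot.move_linear(W(tip(-6.5,22),ZL),.2)
for f in (-6.5,5,17,28): robot.move_linear(W(tip(f),ZL),.1,frame=H(f))
st()
robot.move_linear(W(tip(28,15),ZL),.15); robot.move_linear(W(tip(28,15),ZH),.2)
robot.move_linear(W([-230,-150],.2),.35); st()
bayst("top",save="pics/t3.png")
E
```

```text
t 11.4 tcp [-68.  -42.9] 0.025 F [0.1 0.5 0.7]
t 13.0 tcp [-229.6 -149.4] 0.199 F [0.4 1.3 0.4]
  strip [-86.8  74.9] phi 25.6 size 303 43
```

```bash
python3 - <<'E'
from h import *
c=np.array([-87,75.]);u,n=uv(25.6)
push(c+178*u,c+(150-60+12)*u,25.6,v=.12)
robot.move_linear(W(c+(150+40)*u-60*n,.16),.35); st()
bayst("top",save="pics/t4.png")
E
```

```text
t 15.8 tcp [-131.2  167.6] 0.025 F [ 0.1  0.3 -0.2]
t 16.9 tcp [-223.8  220.7] 0.16 F [ 0.4 -0.7  0.5]
  strip [-38.  -29.7] phi 25.5 size 190 43
```

View pics/t4.png

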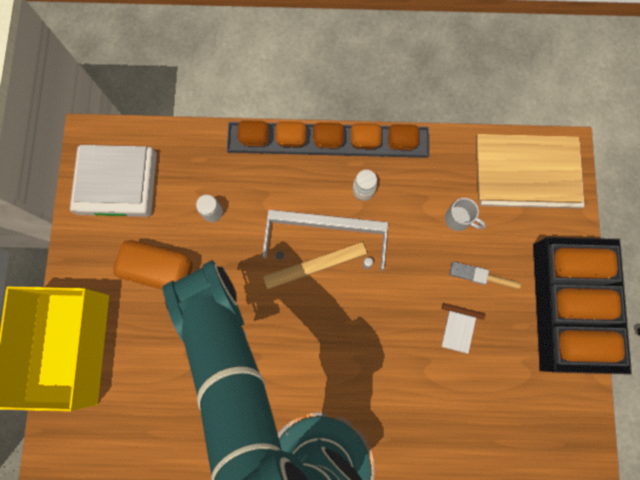

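The top view shows the strip slanted with its right end at (365,247), just entering behind the post at (368,262). The left end is in the arm's shadow near (265,283). I'll push another 45 mm along its axis.

```bash
sed -i 's/(14,60,150),(28,170,255)/(14,60,70),(30,175,255)/' h.py; python3 - <<'E'
from h import *
im=cv2.imread("pics/t4.png"); h=cv2.cvtColor(im,cv2.COLOR_BGR2HSV); print(h[277,280],h[290,285],h[250,350],h[270,215])
c=np.array([-62,20.]);u,n=uv(25.5)
push(c+178*u,c+(150-45+12)*u,25.5,v=.1,thr=25)
robot.move_linear(W(c+(150+30)*u-80*n,.16),.35); st()
bayst("top",save="pics/t5.png")
E
```

```text
[ 18 130 133] [ 13 179 101] [ 18 136 220] [64 25 82]
t 18.7 tcp [-112.5  126. ] 0.025 F [-0.3 -0.7  0.5]
t 19.9 tcp [-212.1  148.3] 0.16 F [ 0.4 -0.1  0.2]
  strip [-45.4 -18.4] phi 25.3 size 307 48
```

View pics/t5.png

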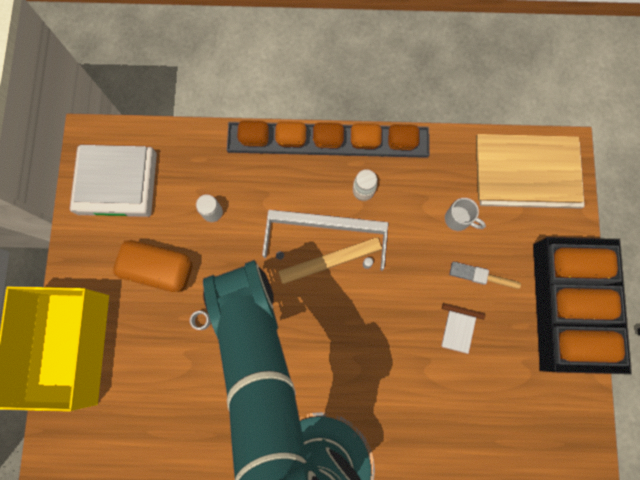

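```bash
python3 - <<'E'
from h import *
c=np.array([-45,-18.]);u,n=uv(25.3); cor=c-125*u
def tip(phi,gap=0): u,n=uv(phi); return cor+185*u-(18+12.5+gap)*n
robot.move_ptp(W(tip(25.3,20),ZH),H(25.3)); robot.move_linear(W(tip(25.3,20),ZL),.2)
for f in (25.3,17,9,1):
    if robot.move_linear(W(tip(f),ZL),.1,frame=H(f),threshold=30): print("stopped",f); break
st()
p=RB.T@(robot.get_state()["ee_pos"][:2]-TB)*1000
robot.move_linear(W(p-[15,0],ZL),.15); robot.move_linear(W(p-[15,0],ZH),.2)
robot.move_linear(W([-190,60],.2),.35); st()
bayst("top",save="pics/t6.png")
E
```

```text
t 22.7 tcp [-26.2  53. ] 0.025 F [-0.7 -0.6 -0.6]
t 24.2 tcp [-189.6   60. ] 0.199 F [-0.1  0.4 -0. ]
  strip [ 7.2 -5.7] phi 2.4 size 308 46
```

View pics/t6.png

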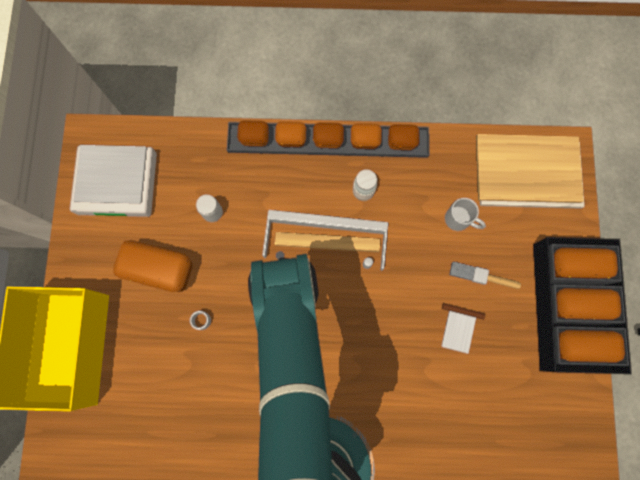

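The strip now lies inside the bay, from (275,240) to (380,245), parallel to the back wall and about 25 mm from it. I'll finish with a two-finger push straight back.

```bash
python3 - <<'E'
from h import *
robot.gripper_to(.094)
robot.move_ptp(W([-45,-3],.11),H(90)); robot.move_linear(W([-45,-3],ZL),.2)
print(robot.move_linear(W([12,-3],ZL),.05,threshold=20)); st()
robot.move_linear(W([-25,-3],ZL),.15); robot.move_linear(W([-25,-3],.11),.25)
robot.move_linear(W([-230,-40],.2),.35); st()
bayst("top",save="pics/t7.png")
im=cv2.imread("pics/t7.png")[195:315,250:400]; cv2.imwrite("pics/z7.png",cv2.resize(im,None,fx=4,fy=4,interpolation=cv2.INTER_CUBIC))
E
```

```text
True
t 29.0 tcp [ 6.7 -3.1] 0.024 F [-0.   0.9  0.4]
t 30.8 tcp [-229.4  -39.8] 0.2 F [ 1.4 -0.4  0.5]
  strip [32.4 -5.4] phi -0.2 size 306 44
```

View pics/z7.png

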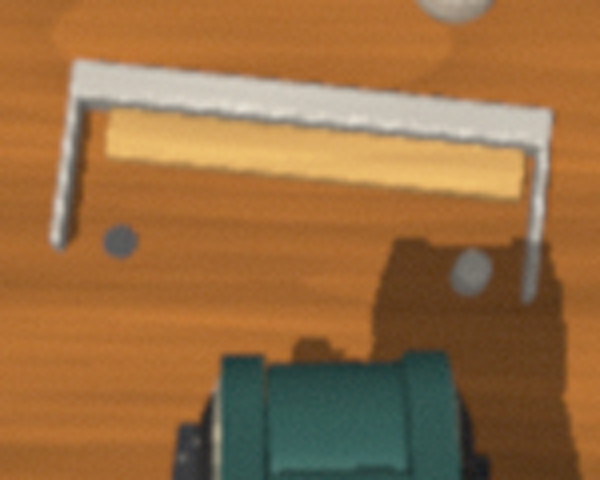

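The zoom shows the strip against the back wall. Its front edge, (107,157) to (520,200), has slope 0.104 and the wall's is 0.104–0.105, so they are parallel. The centre sits at 32.4 mm, and touching would be 32. The arm is clear of everything.

```bash
python3 -c "
from rig import robot
print(robot.sign_off())"
```

```text
the job is handed in; nothing more can be done
None
```

I pushed the strip past the post without lifting it. It now lies along the bay's back wall, parallel and touching it or within about 1 mm by the top camera. The bystanders looked unmoved in the top views, and I handed the job in at about 31 s.

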